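# Put a battery pack on charge in the free bay

## Robot

A 6-joint arm with a two-finger parallel gripper is mounted at the origin on a cart in front of the work surface, level with it; the furniture and walls round the work are solid. World frame = base frame: x ahead of the robot, y to its left, z up, the work surface at z = 0. Lengths are in m, angles in rad, forces in N, time in s.
With the tool pointing down it reaches from about 0.35 to 0.85 m from the base axis. Payload 8.1 kg.
Tool frame: the origin (TCP) lies midway between the tips of the shut fingers; the grasp point (between the pads) lies 19 mm behind it; z points along the fingers, x is the direction in which the jaws open and shut, and the axes are right-handed (so a half turn about z gives the same grasp; the last joint's range is limited). The gripper opens to 85 mm and grips with 20 to 120 N. Pads are 22 mm wide; open, the fingers measure 114 mm over their backs; the gripper's body (76 mm by 85 mm) begins 54 mm behind the grasp point. The pads swing forward as they close: fully open they stand 13 mm farther back than shut.
Start: joints at [1.101, 0.13, 1.488, -0, 1.523, -0.085], TCP at [0.225, 0.556, 0.231] pointing down, gripper open.
Joint ranges: [-2.96, 2.96], [-0.89, 2.26], [0.02, 2.5], [-1.34, 4.48], [0, 2.73], [-2.66, 2.66]. Speed limits (rad/s): [2.39, 2.39, 2.79, 3.14, 3.14, 3.14].

## Interface

Orientations are given as a rotation vector (axis times angle).
In Python, from plant import get_obs, snapshot, sign_off gives the robot as it stands. The module is installed in compiled form; this text tells all that it offers.
- The arm moves only by the shell command python3 -m creep 'ROWS' [FORCE]. ROWS is JSON, a list of rows, each a list of 3 entries, a list of its own where there are three numbers: the shift along the tool's x, y, z in m, then the turn, a rotation vector about the tool's x, y, z in degrees, then the opening, from -1 (shut) to 1 (fully open). A call has 1 to 20 rows; each row is the pose to reach, as a shift and turn from the pose commanded when the call began, along the tool's axes at that moment; what a row does not reach only later rows make up. A row lasts 1/8 s, in which the tool goes at most 62.5 mm and 10.7 degrees, less where a joint would pass 70% of its speed; a pose out of reach is approached as far as the arm can. A call with a gripper value outside its range is refused whole. The fingers move at their own pace and stop on an object; FORCE is the grip in N (left out, the last holds). Time passes only in rows, so rows that repeat a pose let the fingers close. It gives the time, the measured TCP pose, the force and the opening at its end, in the units of the state.
- get_obs(): the state, without advancing time (a new reading comes with each control period).
- snapshot(name): name is "side" or "top" or "wrist"; returns a dict with "img" (400x640x3 uint8, red, green, blue), "intrinsics" (3x3 intrinsics, pixels), "position" and "rotation" of the camera in the world; the wrist camera has in their place "T_tool_cam" (4x4, takes a point from camera to tool coordinates, whose origin is the TCP and whose axes are the tool frame's). Camera axes: x right, y down, z forward; pixel columns grow to the right and rows downward; lengths in m; the calibration is good to about 2 mm. The wrist camera is an equidistant fisheye: a pixel r from the principal point sees the ray r / f radians off the axis. A picture is of the moment at which its call begins: read the wrist's pose just before it. There is no depth.
- sign_off(): hands the job in, once; it reports no verdict.
The state is a dict: "t": time; "joints": joint angles; "qvel": joint speeds; "tau": joint torques, N m; "position": TCP position; "eef_rot": TCP orientation; "ft_force": force on the tool from outside, world axes, zero at the start; "moment": the same for the moment, N m; "finger_gap": finger opening in m.
Only numpy, scipy, OpenCV 4.12 (cv2) and the standard library are available. Lean on these libraries where they do the work, as an engineer would, in place of code of your own. Each camera call takes 0.05 s, during which the arm holds its last target.

## Task

Put the loose blue battery pack on charge: lay it in whichever bay of the sloping charger is empty, plain end down and wires uphill, guiding it by hand (not dropping it) until it is fully home in the pocket. Then let go and flip the toggle switch behind that bay fully back to on. Leave the two packs already in the charger, and their switches, as they are.

Things in the scene. Friction and masses are not known exactly. Their poses are not given: they have to be found in the camera images.
- pack_center (a point): Loose blue battery pack on the desk, the one to charge: centre of its rigid 50 x 34 x 9 mm body, half-way up. x axis: along the 50 mm, towards the end with the wires; y: along the 34 mm; z: up out of its label face. 40 to 85 g. Grip it across the 34 mm, best 5 to 7 mm from the centre towards the wires, so that 15 mm of the plain end stay free.
- pack_wires (a point): Point at the wired end of the loose pack's body, 25 mm from pack_center along its x axis. From here a stub of wires with a white plug stands out 36 mm farther (only for looks, it touches nothing).
- docked_white_center (a point): White battery pack of the same size, already lying in one bay of the charger: centre of its 50 x 34 x 9 mm body, axes as for pack_center. It must stay as it is.
- docked_blue_center (a point): Blue battery pack of the same size, already lying in another bay of the charger: centre of its body, axes as for pack_center. It must stay as it is.
- charger: Grey fixed charger 145 deep, 290 wide, 85 mm high; origin under its centre on the desk, x to its back, y to its left. A deck rising to the back at 30 degrees has three bays 90 mm apart. Along the back a box with a flat top at 85 mm, 30 to 72 mm behind the origin, has a toggle switch behind each bay. A small green lens shines on the front of the free bay's pocket.
- pack: The same loose pack as pack_center; origin on its underside, 18 mm from the body's centre towards the wires.
- bay_1_seat (a point): Left bay (filled or empty at the start): where the centre of a pack's 50 x 34 x 9 body lies when fully home. x axis: up the slope (30 degrees, away from the robot); y: across the deck, to the left; z: square out of the deck, whose surface is 4.5 mm below. A black pocket is at the low end of the bay; uphill of it the deck is flat and open.
- bay_2_seat (a point): Middle bay, as the left one. Pocket of every bay: end wall 25 mm down the slope from the seat point; 38 mm wide and 14 mm high inside; roof (3 mm thick) covers the first 8 mm up from the end wall, side cheeks 9 mm, then 8 mm of flared guides 9 mm high; then 85 mm of open deck.
- bay_3_seat (a point): Right bay, as the left one. In every bay a pack goes on the deck above the pocket and then down the slope, plain end first, under the roof to the end wall; once home it stays there by its own weight.
- switch_1 (a joint): Toggle switch behind the left bay, on the charger's flat back box: hinge across the deck, 93 mm above the desk. 0 (up to 0.1 at the start) = off, leaning 0.5 rad to the front; 1.0 = on, leaning 0.5 rad to the back. It stays where it is left; about 1.5 N at the ball moves it.
- switch_1_tip (a point): Centre of the red ball (18 mm diameter) on the left switch's lever, 42 mm from its hinge (8 mm rod below the ball). Turning the switch from off to on carries it about 40 mm towards the charger's back, in an arc that rises 5 mm and comes down again.
- switch_2 (a joint): Toggle switch behind the middle bay, on the charger's flat back box: hinge across the deck, 93 mm above the desk. 0 (up to 0.1 at the start) = off, leaning 0.5 rad to the front; 1.0 = on, leaning 0.5 rad to the back. It stays where it is left; about 1.5 N at the ball moves it.
- switch_2_tip (a point): Centre of the red ball (18 mm diameter) on the middle switch's lever, 42 mm from its hinge (8 mm rod below the ball). Turning the switch from off to on carries it about 40 mm towards the charger's back, in an arc that rises 5 mm and comes down again.
- switch_3 (a joint): Toggle switch behind the right bay, on the charger's flat back box: hinge across the deck, 93 mm above the desk. 0 (up to 0.1 at the start) = off, leaning 0.5 rad to the front; 1.0 = on, leaning 0.5 rad to the back. It stays where it is left; about 1.5 N at the ball moves it.
- switch_3_tip (a point): Centre of the red ball (18 mm diameter) on the right switch's lever, 42 mm from its hinge (8 mm rod below the ball). Turning the switch from off to on carries it about 40 mm towards the charger's back, in an arc that rises 5 mm and comes down again.
Mind the look-alikes: they are no part of the job. What is shaped like the pack but brown is not meant.

How it is judged:
On the way, in this order (a step that is already met when the one before it is completed fails the run):
1. the loose pack, still held by the fingers, is fully home in an empty bay, flat on the slope with its wires uphill, and no switch has been moved (((distance between pack_center and bay_1_seat below 0.006 m and angle between the z axis of pack_center and the z axis of bay_1_seat, either way round below 0.12 rad and angle between the x axis of pack_center and the x axis of bay_1_seat, either way round below 0.15 rad and x of pack_wires in the frame of bay_1_seat above 0.02 m) or (distance between pack_center and bay_2_seat below 0.006 m and angle between the z axis of pack_center and the z axis of bay_2_seat, either way round below 0.12 rad and angle between the x axis of pack_center and the x axis of bay_2_seat, either way round below 0.15 rad and x of pack_wires in the frame of bay_2_seat above 0.02 m) or (distance between pack_center and bay_3_seat below 0.006 m and angle between the z axis of pack_center and the z axis of bay_3_seat, either way round below 0.12 rad and angle between the x axis of pack_center and the x axis of bay_3_seat, either way round below 0.15 rad and x of pack_wires in the frame of bay_3_seat above 0.02 m)) and contact force between the fingers and pack above 0.5 N and value of joint each of switch_1, switch_2, switch_3 below 0.3 rad), for 0.1 s.
2. with the pack let go, the switch behind that bay is flipped on (((distance between pack_center and bay_1_seat below 0.006 m and angle between the z axis of pack_center and the z axis of bay_1_seat, either way round below 0.12 rad and angle between the x axis of pack_center and the x axis of bay_1_seat, either way round below 0.15 rad and x of pack_wires in the frame of bay_1_seat above 0.02 m and value of joint switch_1 above 0.8 rad and value of joint each of switch_2, switch_3 below 0.3 rad and contact force between the fingers and pack below 0.1 N) or (distance between pack_center and bay_2_seat below 0.006 m and angle between the z axis of pack_center and the z axis of bay_2_seat, either way round below 0.12 rad and angle between the x axis of pack_center and the x axis of bay_2_seat, either way round below 0.15 rad and x of pack_wires in the frame of bay_2_seat above 0.02 m and value of joint each of switch_1, switch_3 below 0.3 rad and value of joint switch_2 above 0.8 rad and contact force between the fingers and pack below 0.1 N) or (distance between pack_center and bay_3_seat below 0.006 m and angle between the z axis of pack_center and the z axis of bay_3_seat, either way round below 0.12 rad and angle between the x axis of pack_center and the x axis of bay_3_seat, either way round below 0.15 rad and x of pack_wires in the frame of bay_3_seat above 0.02 m and value of joint each of switch_1, switch_2 below 0.3 rad and value of joint switch_3 above 0.8 rad and contact force between the fingers and pack below 0.1 N))), for 0.2 s.
At the end, for the whole second after the job is handed in: The loose pack is released and at rest, home in the bay that was empty (centre within 6 mm of the seat, within 7 degrees of flat and 8 degrees of straight, wires uphill); its switch is over 0.8 rad, the others under 0.3; the other two packs are within 10 mm of their starts (((distance between pack_center and bay_1_seat below 0.006 m and angle between the z axis of pack_center and the z axis of bay_1_seat, either way round below 0.12 rad and angle between the x axis of pack_center and the x axis of bay_1_seat, either way round below 0.15 rad and x of pack_wires in the frame of bay_1_seat above 0.02 m and value of joint switch_1 above 0.8 rad and value of joint each of switch_2, switch_3 below 0.3 rad) or (distance between pack_center and bay_2_seat below 0.006 m and angle between the z axis of pack_center and the z axis of bay_2_seat, either way round below 0.12 rad and angle between the x axis of pack_center and the x axis of bay_2_seat, either way round below 0.15 rad and x of pack_wires in the frame of bay_2_seat above 0.02 m and value of joint each of switch_1, switch_3 below 0.3 rad and value of joint switch_2 above 0.8 rad) or (distance between pack_center and bay_3_seat below 0.006 m and angle between the z axis of pack_center and the z axis of bay_3_seat, either way round below 0.12 rad and angle between the x axis of pack_center and the x axis of bay_3_seat, either way round below 0.15 rad and x of pack_wires in the frame of bay_3_seat above 0.02 m and value of joint each of switch_1, switch_2 below 0.3 rad and value of joint switch_3 above 0.8 rad)) and distance of each of docked_white_center, docked_blue_center from where it was at the start of the episode below 0.01 m and linear speed of pack below 0.02 m/s and contact force between the fingers and pack below 0.1 N); the robot touches nothing.
It fails at once if a pack already in the charger is shifted by more than 10 mm (distance of any of docked_white_center, docked_blue_center from where it was at the start of the episode above 0.01 m).
It also fails if it takes over 48 s, if anything falls off the work surface, if the arm or the gripper's body presses on something with over 40 N, if the wrist force passes 120 N, or if a joint passes its speed limit or range.

## Working session

There is one attempt and no reset: what is moved stays moved. The work goes in short steps, Python scripts to look and compute and a shell command to move; the robot and the scene stay as the last step left them, time stands still between calls to the robot, and variables do not carry over. Pictures are saved under pics/ and viewed, and the job is handed in when it is done.

```bash
mkdir -p pics; python3 - <<'E'
from plant import *
import cv2
o=get_obs(); print({k:(o[k]) for k in o})
for n in ["side","top","wrist"]:
    s=snapshot(n); cv2.imwrite(f"pics/{n}0.png",s["img"][:,:,::-1])
    print(n,{k:v for k,v in s.items() if k!="img"})
E
```

```text
{'t': 0.0, 'joints': array([ 1.10057236e+00,  1.31151064e-01,  1.48927461e+00, -4.65064272e-05,
        1.52299636e+00, -8.54217337e-02]), 'qvel': array([ 0.00032748,  0.00100826,  0.00039996, -0.00025832,  0.00031204,
       -0.00117676]), 'tau': array([-1.27840744e-03, -5.69392884e+01, -5.00556529e+01, -4.00438466e-04,
        1.47504627e-02, -6.53979578e-05]), 'position': array([0.22498418, 0.55563185, 0.23025303]), 'eef_rot': array([ 2.60445316e+00,  1.75515836e+00, -2.47510510e-03]), 'ft_force': array([ 0.05337184,  0.63132254, -0.17361736]), 'moment': array([ 0.03167665, -0.03188693, -0.03238414]), 'finger_gap': 0.08547874697947502}
side {'intrinsics': array([[361.68931415,   0.        , 322.42991936],
       [  0.        , 361.68931415, 200.69380259],
       [  0.        ,   0.        ,   1.        ]]), 'position': array([0.16204227, 0.49729554, 0.50279338]), 'rotation': array([-0.64225749,  2.40128484, -1.42707768])}
top {'intrinsics': array([[487.08604556,   0.        , 310.12469204],
       [  0.        , 487.08604556, 198.89044829],
       [  0.        ,   0.        ,   1.        ]]), 'position': array([ 0.31673452, -0.14603108,  1.12910482]), 'rotation': array([-2.14693453,  2.11966473, -0.22695841])}
wrist {'intrinsics': array([[309.70691629,   0.        , 322.78882864],
       [  0.        , 309.70691629, 201.53420506],
       [  0.        ,   0.        ,   1.        ]]), 'T_tool_cam': array([[ 9.99999541e-01,  5.30438323e-04,  7.97820498e-04,
        -7.84488175e-04],
       [-7.54932018e-04,  9.48993205e-01,  3.15295618e-01,
        -8.03409681e-02],
       [-5.89881352e-04, -3.15296075e-01,  9.48993170e-01,
        -1.41184547e-01],
       [ 0.00000000e+00,  0.00000000e+00,  0.00000000e+00,
         1.00000000e+00]])}
```

View pics/side0.png

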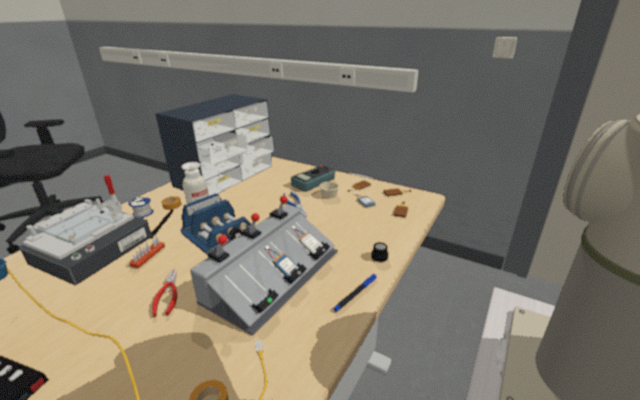

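View pics/top0.png

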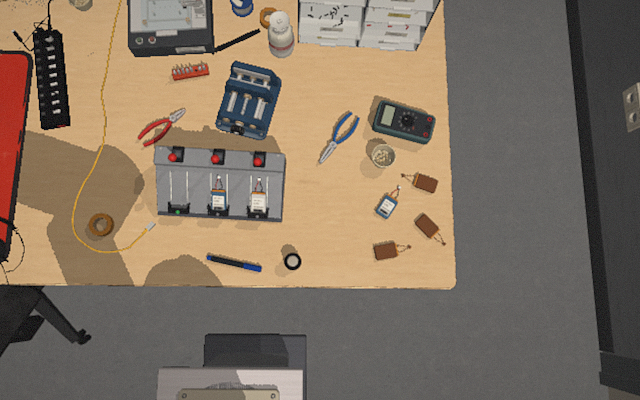

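View pics/wrist0.png

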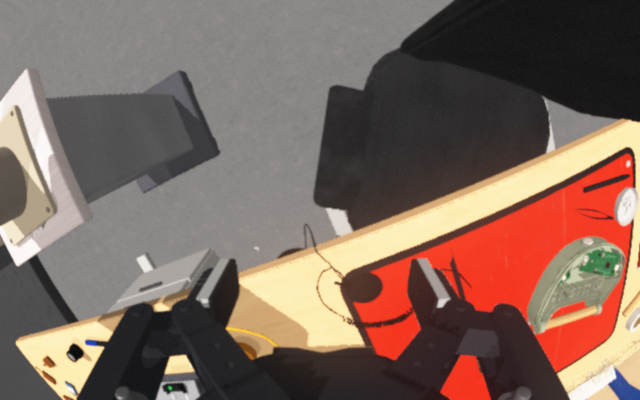

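The free bay is the left one, with the green lens at top (177,212). The loose blue pack is at top (386,205), with its wires towards (398,187). Next I'll zoom in.

```bash
cat > h.py <<'E'
import numpy as np, cv2
from scipy.spatial.transform import Rotation as R
from plant import *
def ray(s,px):
    K=s["intrinsics"]; d=np.array([(px[0]-K[0,2])/K[0,0],(px[1]-K[1,2])/K[1,1],1.])
    return s["position"], R.from_rotvec(s["rotation"]).as_matrix()@d
def onz(s,px,z):
    p,d=ray(s,px); return p+d*(z-p[2])/d[2]
def proj(s,P):
    P=np.atleast_2d(P); c=(P-s["position"])@R.from_rotvec(s["rotation"]).as_matrix()
    return c[:,:2]/c[:,2:]*s["intrinsics"][0,0]+s["intrinsics"][:2,2]
def wray(s,o,px):
    K=s["intrinsics"]; v=np.array(px)-K[:2,2]; r=np.hypot(*v); th=r/K[0,0]
    d=np.r_[np.sin(th)*v/r,np.cos(th)]; T=s["T_tool_cam"]; Rt=R.from_rotvec(o["eef_rot"]).as_matrix()
    return o["position"]+Rt@T[:3,3], Rt@T[:3,:3]@d
def wonz(s,o,px,z):
    p,d=wray(s,o,px); return p+d*(z-p[2])/d[2]
def wproj(s,o,P):
    T=s["T_tool_cam"]; Rt=R.from_rotvec(o["eef_rot"]).as_matrix()
    P=np.atleast_2d(P); c=((P-o["position"])@Rt-T[:3,3])@T[:3,:3]
    rho=np.hypot(c[:,0],c[:,1]); th=np.arctan2(rho,c[:,2])
    return c[:,:2]/rho[:,None]*th[:,None]*s["intrinsics"][0,0]+s["intrinsics"][:2,2]
E
python3 - <<'E'
from h import *
s=snapshot("top"); im=s["img"][:,:,::-1]
cv2.imwrite("pics/c1.png",cv2.resize(im[140:230,145:295],None,fx=5,fy=5,interpolation=cv2.INTER_CUBIC))
cv2.imwrite("pics/c2.png",cv2.resize(im[165:265,340:460],None,fx=6,fy=6,interpolation=cv2.INTER_CUBIC))
hsv=cv2.cvtColor(im,cv2.COLOR_BGR2HSV)
m=cv2.inRange(hsv,(95,90,60),(125,255,255)); m[:,:365]=0;m[:180]=0
m=cv2.morphologyEx(m,cv2.MORPH_CLOSE,np.ones((5,5)))
for c in cv2.findContours(m,0,2)[0]:
    if cv2.contourArea(c)>30:
        r=cv2.minAreaRect(c); print(r); 
        B=cv2.boxPoints(r); W=np.array([onz(s,b,.009) for b in B]); print(W.round(4),W.mean(0))
print("wires",onz(s,(398,187),.005))
E
```

```text
wires [ 0.56292518 -0.38005138  0.005     ]
```

View pics/c1.png

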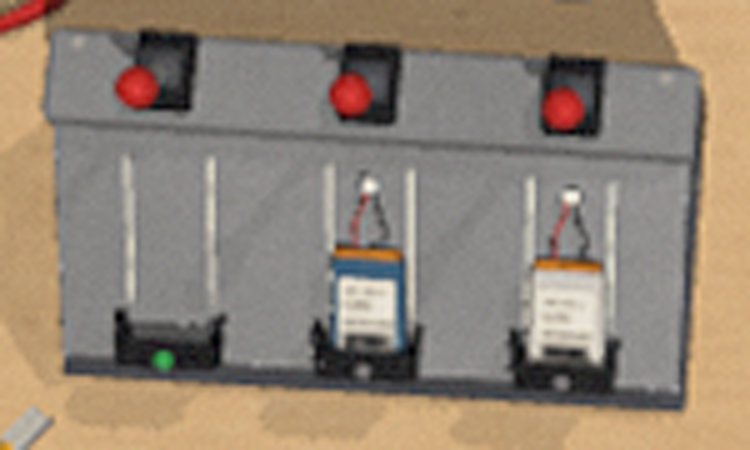

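View pics/c2.png

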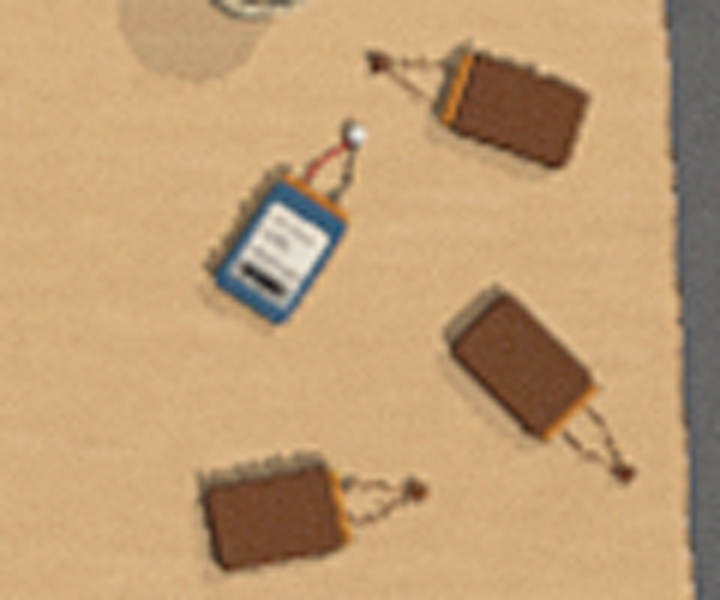

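```bash
python3 - <<'E'
from h import *
s=snapshot("top")
f=lambda u,v:((u+.5)/6-.5+340,(v+.5)/6-.5+165)
g=lambda u,v:((u+.5)/5-.5+145,(v+.5)/5-.5+140)
W=np.array([onz(s,f(*q),.009) for q in [(288,175),(348,212),(278,323),(215,270)]])
print(W.round(4)); c=W.mean(0); d=(W[0]+W[1]-W[2]-W[3])[:2]/2; print("pack",c,np.hypot(*d),np.degrees(np.arctan2(d[1],d[0])))
e=(W[0]-W[1]+W[3]-W[2])[:2]/2;print("y",np.hypot(*e),np.degrees(np.arctan2(e[1],e[0])))
A=onz(s,g(55,28),.085);B=onz(s,g(702,70),.085); v=A-B
yaw=np.arctan2(v[1],v[0])-np.pi/2
print("charger back",A,B,np.linalg.norm(v),np.degrees(yaw))
A=onz(s,g(66,375),.0);B=onz(s,g(684,410),.0); v2=A-B
print("front",A,B,np.linalg.norm(v2),np.degrees(np.arctan2(v2[1],v2[0])-np.pi/2))
for b in [(138,88),(351,95),(564,110)]: print("ball",onz(s,g(*b),.13))
print("lens",onz(s,g(164,360),.04))
E
```

```text
[[ 0.5454 -0.3542  0.009 ]
 [ 0.531  -0.3775  0.009 ]
 [ 0.4866 -0.3491  0.009 ]
 [ 0.5071 -0.3249  0.009 ]]
pack [ 0.51752274 -0.35141722  0.009     ] 0.050377044682256955 -34.93541293820021
y 0.029534562775500164 53.6995457373333
charger back [0.63146244 0.17299407 0.085     ] [ 0.61725687 -0.11320493  0.085     ] 0.2865513333603948 -2.841561639885164
front [0.48940152 0.18225049 0.        ] [ 0.47698324 -0.10543451  0.        ] 0.2879528954888259 -2.471709844162329
ball [0.59225553 0.12271225 0.13      ]
ball [0.59075656 0.03321079 0.13      ]
ball [ 0.58575823 -0.05670162  0.13      ]
lens [0.49073603 0.12732356 0.04      ]
```

```bash
cat >> h.py <<'E'
def Rdown(yaw,tilt=0):  # tool y at heading yaw, raised by tilt deg; tool x left
    y=np.radians(yaw);t=np.radians(tilt)
    ex=np.array([-np.sin(y),np.cos(y),0]); f=np.array([np.cos(y),np.sin(y),0])
    ey=f*np.cos(t)+np.array([0,0,np.sin(t)]); return np.c_[ex,ey,np.cross(ex,ey)]
def plan(P,Rt,o=None):
    o=o or get_obs(); R0=R.from_rotvec(o["eef_rot"]).as_matrix()
    print("shift",(R0.T@(np.array(P)-o["position"])).round(4),"turn",np.degrees(R.from_matrix(R0.T@Rt).as_rotvec()).round(2))
E
python3 - <<'E'
from h import *
plan([.45,.10,.30],Rdown(-2.7))
E
```

```text
shift [-0.3382  0.3796 -0.0689] turn [-1.000e-02  5.000e-02 -1.935e+01]
```

```bash
python3 -m creep '[[[-0.338,0.38,-0.069],[0,0,-19.4],1],[[-0.338,0.38,-0.069],[0,0,-19.4],1],[[-0.338,0.38,-0.069],[0,0,-19.4],1],[[-0.338,0.38,-0.069],[0,0,-19.4],1],[[-0.338,0.38,-0.069],[0,0,-19.4],1],[[-0.338,0.38,-0.069],[0,0,-19.4],1],[[-0.338,0.38,-0.069],[0,0,-19.4],1],[[-0.338,0.38,-0.069],[0,0,-19.4],1],[[-0.338,0.38,-0.069],[0,0,-19.4],1],[[-0.338,0.38,-0.069],[0,0,-19.4],1],[[-0.338,0.38,-0.069],[0,0,-19.4],1]]'
python3 - <<'E'
from h import *
o=get_obs(); s=snapshot("wrist"); cv2.imwrite("pics/w1.png",s["img"][:,:,::-1]); np.save("w1.npy",{"o":o,"s":s},allow_pickle=True)
print(o["qvel"].round(3))
plan([.50,-.32,.20],Rdown(-35))
E
```

```text
t: 1.62
position: [0.45, 0.1014, 0.2999]
eef_rot: [-2.27, -2.17, 0.0]
ft_force: [1.1, -0.2, -0.8]
finger_gap: 0.0858
[ 0.015 -0.     0.003 -0.002  0.001 -0.005]
shift [-0.419   0.0688  0.0998] turn [-5.000e-02 -1.000e-02  3.247e+01]
```

View pics/w1.png

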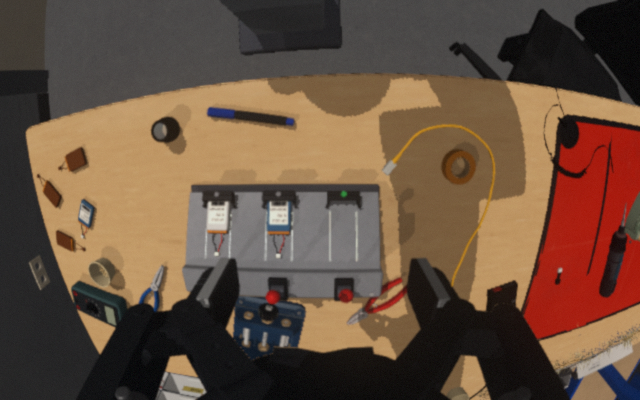

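The wrist view shows the charger upside down, with forward pointing down in the image. The free pocket with the green lens is at (344,195) and its switch ball is at (346,296).

```bash
python3 - <<'E'
from h import *
D=np.load("w1.npy",allow_pickle=True).item(); im=D["s"]["img"][:,:,::-1]
cv2.imwrite("pics/w1c.png",cv2.resize(im[175:305,255:390],None,fx=4.5,fy=4.5,interpolation=cv2.INTER_CUBIC))
E
```

```text
(no output)
```

View pics/w1c.png

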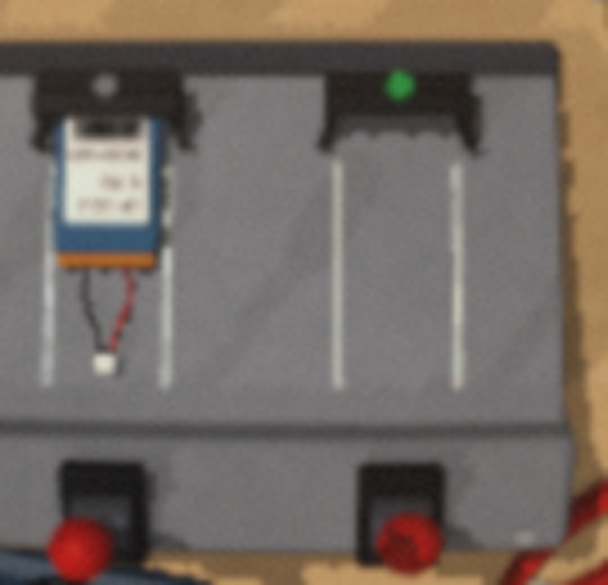

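```bash
python3 -m creep '[[[-0.419,0.069,0.0],[0,0,32.5],1],[[-0.419,0.069,0.0],[0,0,32.5],1],[[-0.419,0.069,0.0],[0,0,32.5],1],[[-0.419,0.069,0.0],[0,0,32.5],1],[[-0.419,0.069,0.0],[0,0,32.5],1],[[-0.419,0.069,0.08],[0,0,32.5],1],[[-0.419,0.069,0.1],[0,0,32.5],1],[[-0.419,0.069,0.1],[0,0,32.5],1],[[-0.419,0.069,0.1],[0,0,32.5],1],[[-0.419,0.069,0.1],[0,0,32.5],1],[[-0.419,0.069,0.1],[0,0,32.5],1]]'
python3 - <<'E'
from h import *
o=get_obs(); s=snapshot("wrist"); cv2.imwrite("pics/w2.png",s["img"][:,:,::-1]); np.save("w2.npy",{"o":o,"s":s},allow_pickle=True)
print(o["qvel"].round(3),wproj(s,o,[.5175,-.3514,.009]))
E
```

```text
t: 3.05
position: [0.5013, -0.3206, 0.2022]
eef_rot: [2.785, 1.448, 0.002]
ft_force: [-0.9, 0.1, -0.4]
finger_gap: 0.0853
[-0.005  0.001  0.002 -0.003 -0.004 -0.001] [[309.11610143 201.11914988]]
```

View pics/w2.png

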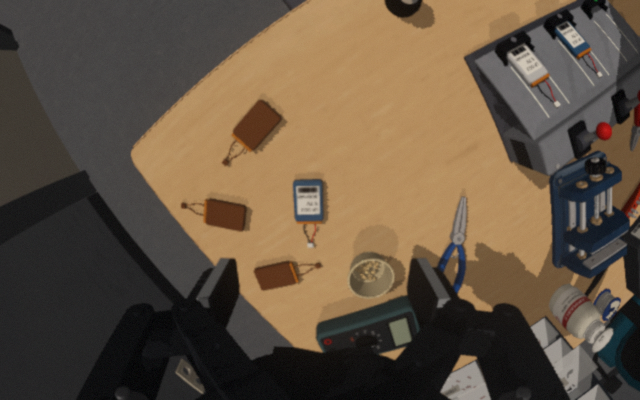

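The blue pack is at (310,200) with its wires pointing down in the image (forward). A brown look-alike lies nearby at (277,275). I'll measure the pack and check the clearance to the brown one.

```bash
python3 - <<'E'
from h import *
D=np.load("w2.npy",allow_pickle=True).item(); o,s=D["o"],D["s"]; im=s["img"][:,:,::-1].copy()
cv2.imwrite("pics/w2c.png",cv2.resize(im[165:295,240:375],None,fx=4.5,fy=4.5,interpolation=cv2.INTER_CUBIC))
hsv=cv2.cvtColor(im,cv2.COLOR_BGR2HSV)
print(hsv[200,294:298],hsv[183,300:322:5])
m=cv2.inRange(hsv,(95,70,40),(125,255,255)); m[:,:285]=0;m[:,335:]=0;m[:170]=0;m[225:]=0
ys,xs=np.where(m>0); pts=np.c_[xs,ys].astype(np.float32)
W=np.array([wonz(s,o,p,.009)[:2] for p in cv2.convexHull(pts)[:,0]]).astype(np.float32)
r=cv2.minAreaRect(W*1000); print(r, cv2.boxPoints(r))
print("orange row",[wonz(s,o,p,.009).round(4) for p in [(297,220),(326,218)]])
# brown near
print("brown",[wonz(s,o,p,.009).round(4) for p in [(255,265),(297,262),(300,284),(258,290),(322,264),(312,247)]])
c=np.array([.5175,-.3514,.0]);
E
```

```text
[[112  30  92]
 [106  75  98]
 [100  26 118]
 [ 21  16 157]] [[105  93  90]
 [105  97  92]
 [104 101  91]
 [104  94  92]
 [105  82  81]]
((515.8179321289062, -352.2470703125), (30.378921508789062, 45.611385345458984), 55.08747482299805) [[ 488.42334 -351.65054]
 [ 525.8259  -377.7551 ]
 [ 543.2125  -352.8436 ]
 [ 505.80994 -326.73904]]
orange row [array([ 0.5282, -0.3766,  0.009 ]), array([ 0.5455, -0.3474,  0.009 ])]
brown [array([ 0.547 , -0.4575,  0.009 ]), array([ 0.5732, -0.4103,  0.009 ]), array([ 0.6016, -0.4271,  0.009 ]), array([ 0.5786, -0.4796,  0.009 ]), array([ 0.5931, -0.3865,  0.009 ]), array([ 0.5668, -0.3828,  0.009 ])]
```

View pics/w2c.png

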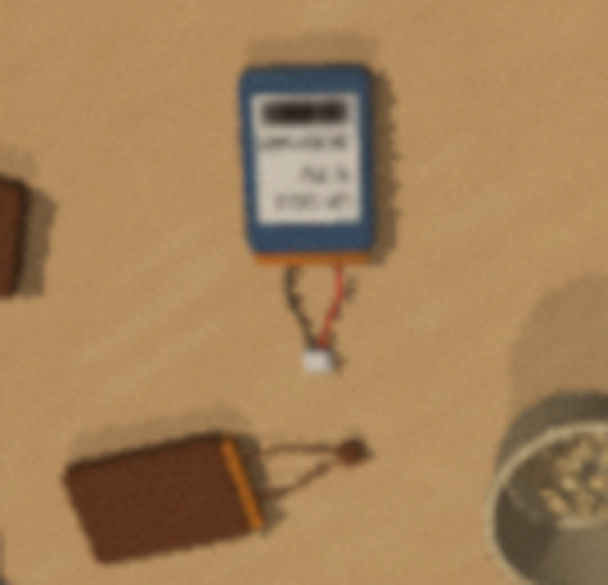

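```bash
python3 - <<'E'
from h import *
D=np.load("w2.npy",allow_pickle=True).item(); o,s=D["o"],D["s"]
f=lambda u,v:((u+.5)/4.5-.5+240,(v+.5)/4.5-.5+165)
W=np.array([wonz(s,o,f(*q),.009)[:2] for q in [(240,66),(373,62),(377,262),(248,268)]])
c=W.mean(0); d=(W[2]+W[3]-W[0]-W[1])/2; e=(W[1]+W[2]-W[0]-W[3])/2
yaw=np.degrees(np.arctan2(d[1],d[0])); print(c,np.hypot(*d),yaw,np.hypot(*e),np.degrees(np.arctan2(e[1],e[0])))
# frame of the brown and others about the pack
yw=-35; T=Rdown(yw)
g=c+T[:2,1]*.006; print("grasp",g)
for p in [(255,265),(297,262),(300,284),(322,264),(244,230),(252,200)]:
    w=wonz(s,o,p,.009)[:2]; print((T[:2,:2].T@(w-g)).round(4))
plan([*g,.05],T); plan([*g,.002],T)
E
```

```text
[ 0.51756356 -0.35253786] 0.0537752197712428 -34.228226615166264 0.03332234222197624 57.31308676591086
grasp [ 0.52247847 -0.35597932]
[-0.0691  0.0783]
[-0.0155  0.0727]
[-0.0128  0.1056]
[0.0155 0.0754]
[-0.0784  0.0299]
[-0.0654 -0.0081]
shift [-0.0165  0.0373  0.1522] turn [ 0.15  0.   -0.06]
shift [-0.0165  0.0372  0.2002] turn [ 0.15  0.   -0.06]
```

```bash
python3 -m creep '[[[-0.0165,0.037,0.06],[0,0,-1],0.4],[[-0.0165,0.037,0.12],[0,0,-1],0.4],[[-0.0165,0.037,0.16],[0,0,-1],0.4],[[-0.0165,0.037,0.175],[0,0,-1],0.4],[[-0.0165,0.037,0.175],[0,0,-1],0.4],[[-0.0165,0.037,0.175],[0,0,-1],0.4],[[-0.0165,0.037,0.175],[0,0,-1],0.4]]'
python3 - <<'E'
from h import *
o=get_obs(); s=snapshot("wrist"); cv2.imwrite("pics/w3.png",s["img"][:,:,::-1]); np.save("w3.npy",{"o":o,"s":s},allow_pickle=True)
print(wproj(s,o,[.5176,-.3525,.009]),wproj(s,o,o["position"]))
E
```

```text
t: 3.98
position: [0.5225, -0.3575, 0.0281]
eef_rot: [2.772, 1.47, 0.003]
ft_force: [-1.0, -0.1, 0.4]
finger_gap: 0.0602
[[326.11468037 235.06663972]] [[323.75751098 262.21755511]]
```

View pics/w3.png

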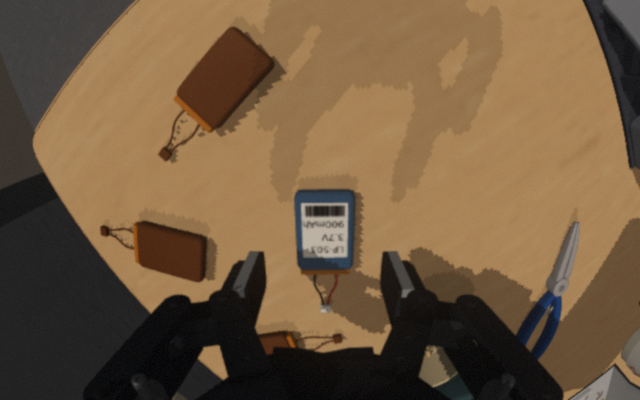

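The pack sits between the pads, with corners at about (296,193), (354,191), (357,268) and (299,272). I'll refine from these.

```bash
python3 - <<'E'
from h import *
D=np.load("w3.npy",allow_pickle=True).item(); o,s=D["o"],D["s"]
W=np.array([wonz(s,o,q,.009)[:2] for q in [(295.5,192),(354,190),(357.5,270),(299,273.5)]])
c=W.mean(0); d=(W[2]+W[3]-W[0]-W[1])/2; e=(W[1]+W[2]-W[0]-W[3])/2
print(c,np.hypot(*d),np.degrees(np.arctan2(d[1],d[0])),np.hypot(*e),np.degrees(np.arctan2(e[1],e[0]))-90)
T=Rdown(-33.5); g=c+T[:2,1]*.0065
plan([*g,.002],T)
E
```

```text
[ 0.5171304 -0.3518579] 0.050771813062851466 -31.598155105632603 0.03350589038648423 -31.09072517474725
shift [ 0.0018 -0.0008  0.0257] turn [ 0.21  0.02 -0.65]
```

```bash
python3 -m creep '[[[0.002,-0.001,0.015],[0,0,-2],0.4],[[0.002,-0.001,0.026],[0,0,-2],0.4],[[0.002,-0.001,0.026],[0,0,-2],0.4],[[0.002,-0.001,0.026],[0,0,-2],-0.3],[[0.002,-0.001,0.026],[0,0,-2],-0.6],[[0.002,-0.001,0.026],[0,0,-2],-0.6],[[0.002,-0.001,0.026],[0,0,-2],-0.6],[[0.002,-0.001,0.026],[0,0,-2],-0.6]]' 40
python3 - <<'E'
from h import *
o=get_obs(); s=snapshot("wrist"); cv2.imwrite("pics/w4.png",s["img"][:,:,::-1]); np.save("w4.npy",{"o":o,"s":s},allow_pickle=True)
print(o["position"],o["ft_force"],o["finger_gap"])
E
```

```text
t: 5.03
position: [0.5214, -0.3544, -0.0003]
eef_rot: [2.749, 1.519, 0.0]
ft_force: [-0.0, -0.5, 2.1]
finger_gap: 0.0327
[ 5.21433091e-01 -3.54366301e-01 -2.80469280e-04] [-0.04308258 -0.54269416  2.12480761] 0.03268683508242598
```

View pics/w4.png

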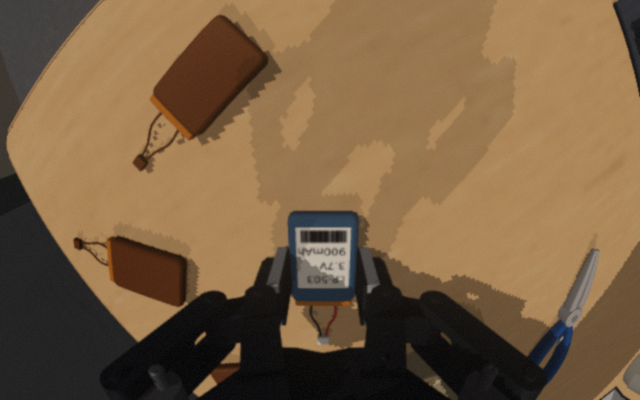

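```bash
python3 - <<'E'
from h import *
D=np.load("w4.npy",allow_pickle=True).item(); o,s=D["o"],D["s"]; im=s["img"][:,:,::-1]
cv2.imwrite("pics/w4c.png",cv2.resize(im[200:330,265:385],None,fx=4.5,fy=4.5,interpolation=cv2.INTER_CUBIC))
R0=R.from_rotvec(o["eef_rot"]).as_matrix()
for q in [(289,213),(323,211),(357,213),(353,303),(296,305),(325,304)]:
    print(q,(R0.T@(wonz(s,o,q,.009)-o["position"])).round(4))
E
python3 -m creep '[[[0,0,-0.02],[0,0,0],-0.6],[[0,0,-0.06],[0,0,0],-0.6],[[0,0,-0.12],[0,0,0],-0.6],[[0,0,-0.17],[0,0,0],-0.6],[[0,0,-0.2],[0,0,0],-0.6],[[0,0,-0.2],[0,0,0],-0.6]]' 60
```

```text
(289, 213) [-0.016  -0.0309 -0.0093]
(323, 211) [-0.0005 -0.0319 -0.0093]
(357, 213) [ 0.0151 -0.0309 -0.0093]
(353, 303) [ 0.0154  0.0199 -0.0093]
(296, 305) [-0.0147  0.0212 -0.0093]
(325, 304) [ 0.0006  0.0204 -0.0093]
t: 5.82
position: [0.5228, -0.3553, 0.2045]
eef_rot: [2.744, 1.516, 0.004]
ft_force: [-0.2, -0.3, -0.9]
finger_gap: 0.032
```

View pics/w4c.png

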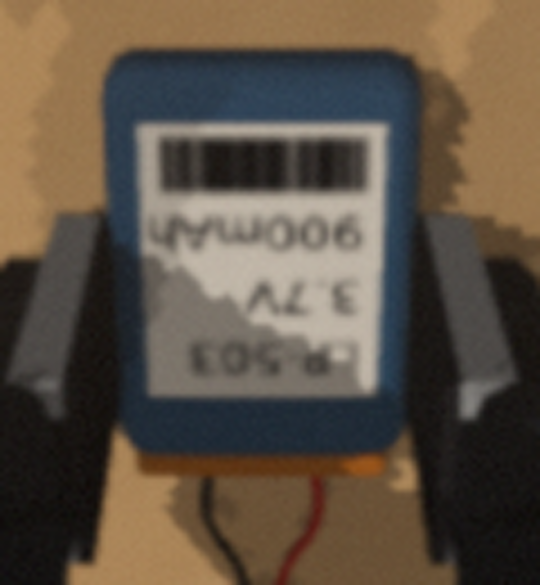

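```bash
cat >> h.py <<'E'
def tri(rays):
    A=np.zeros((3,3));b=np.zeros(3)
    for p,d in rays:
        d=d/np.linalg.norm(d);M=np.eye(3)-np.outer(d,d);A+=M;b+=M@p
    X=np.linalg.solve(A,b); return X,[float(np.linalg.norm(np.cross(X-p,d/np.linalg.norm(d)))) for p,d in rays]
E
python3 - <<'E'
from h import *
s=snapshot("top"); D=np.load("w1.npy",allow_pickle=True).item(); o,w=D["o"],D["s"]
g=lambda u,v:((u+.5)/5-.5+145,(v+.5)/5-.5+140)
f=lambda u,v:((u+.5)/4.5-.5+255,(v+.5)/4.5-.5+175)
F={"gUL":((458,388),(126,157)),"gUR":((338,388),(211,157)),"gLL":((456,163),(130,303)),"gLR":((338,160),(212,303)),
"lens":((400,85),(164,360)),"g2UL":((166,388),(329,165)),"g2UR":((48,386),(411,170)),"bluL":((158,258),(334,250)),"bluR":((55,258),(404,250)),"ball1":((410,543),(138,88)),"ball2":((81,548),(351,95))}
for k,(a,b) in F.items():
    X,r=tri([wray(w,o,f(*a)),ray(s,g(*b))]); print(k,X.round(4),np.round(r,4))
s2=snapshot("side"); im=s2["img"][:,:,::-1]
cv2.imwrite("pics/s1c.png",cv2.resize(im[185:325,180:345],None,fx=4.5,fy=4.5,interpolation=cv2.INTER_CUBIC))
E
```

```text
gUL [0.5751 0.1401 0.0786] [0.0003 0.0003]
gUR [0.5775 0.1045 0.0709] [0.0001 0.0001]
gLL [0.5158 0.1431 0.0451] [0.0003 0.0003]
gLR [0.5174 0.1079 0.0357] [0.0006 0.0006]
lens [0.4904 0.1265 0.0443] [0.0005 0.0005]
g2UL [0.5748 0.0522 0.0716] [0.0005 0.0005]
g2UR [0.5732 0.0158 0.0716] [0.0005 0.0005]
bluL [0.5398 0.0513 0.0532] [0.0001 0.0001]
bluR [0.5397 0.0196 0.0528] [0.0007 0.0007]
ball1 [0.5914 0.122  0.1338] [0.0003 0.0003]
ball2 [0.5902 0.033  0.1333] [0.0005 0.0005]
```

View pics/s1c.png

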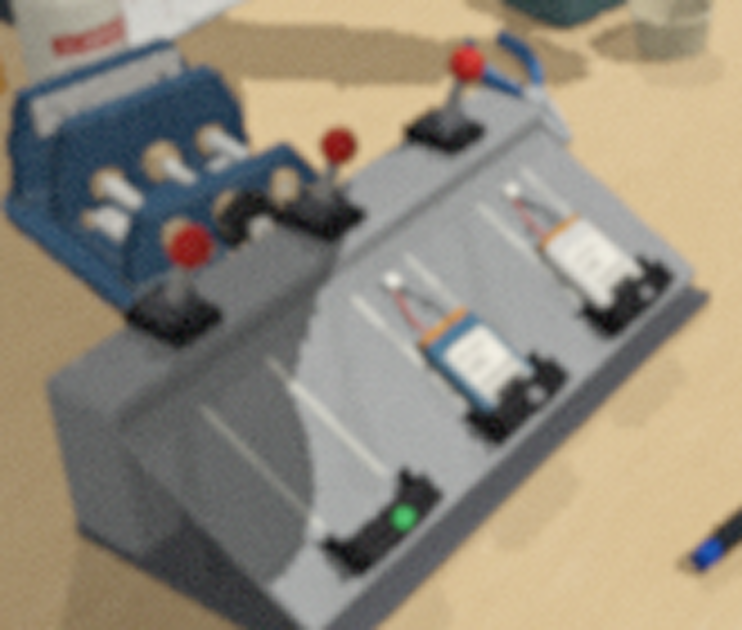

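```bash
python3 - <<'E'
from h import *
s=snapshot("top"); s2=snapshot("side"); D=np.load("w1.npy",allow_pickle=True).item(); o,w=D["o"],D["s"]
g=lambda u,v:((u+.5)/5-.5+145,(v+.5)/5-.5+140)
f=lambda u,v:((u+.5)/4.5-.5+255,(v+.5)/4.5-.5+175)
h=lambda u,v:((u+.5)/4.5-.5+180,(v+.5)/4.5-.5+185)
F={"gUL":((458,388),(126,157),(205,406)),"gUR":((338,388),(211,157),(268,361)),"gLL":((456,163),(130,303),(318,527)),"gLR":((338,160),(212,303),(385,473)),
"lens":((400,85),(164,360),(404,517)),"endL":((158,267),(334,248),(420,342)),"endR":((55,267),(404,248),(466,307)),"ball1":((410,543),(138,88),(190,246)),"ball2":((81,548),(351,95),(339,146))}
for k,(a,b,c) in F.items():
    X,r=tri([wray(w,o,f(*a)),ray(s,g(*b)),ray(s2,h(*c))]); print(k,X.round(4),np.round(r,4))
E
```

```text
gUL [0.5783 0.1419 0.0712] [0.0013 0.0015 0.001 ]
gUR [0.5787 0.105  0.0683] [0.0005 0.0006 0.0004]
gLL [0.5193 0.1454 0.036 ] [0.0012 0.0019 0.0022]
gLR [0.5175 0.108  0.0356] [0.0008 0.0005 0.0002]
lens [0.4917 0.1274 0.0397] [0.0006 0.001  0.0006]
endL [0.5407 0.0512 0.0564] [0.0008 0.0009 0.    ]
endR [0.5402 0.0193 0.0555] [0.0007 0.0005 0.0012]
ball1 [0.5927 0.1226 0.1324] [0.0004 0.0012 0.0015]
ball2 [0.5908 0.0332 0.133 ] [0.     0.0009 0.0009]
```

```bash
cat >> h.py <<'E'
SEAT=np.array([.523,.1262,.0435]); YAW=-2.8; RD=Rdown(YAW,30); U=RD[:,1]; N=-RD[:,2]; L=RD[:,0]
PK=np.array([0,-.0055,-.0045])
def tcp(s,n,l=0): return SEAT+U*s+N*n+L*l-RD@PK
E
python3 - <<'E'
from h import *
print(tcp(.03,.1),tcp(.03,.025)); plan(tcp(.03,.1),RD); plan(tcp(.03,.1),Rdown(YAW,0)) 
E
```

```text
[0.5060142  0.12703074 0.14395543] [0.54346943 0.12519888 0.07900352]
shift [ 0.3991 -0.2675  0.0544] turn [-29.51   7.61 -28.69]
shift [ 0.3991 -0.2675  0.0544] turn [ -0.17  -0.07 -29.34]
```

```bash
python3 -m creep '[[[0.399,-0.2675,0],[-29.5,7.6,-28.7],-0.6],[[0.399,-0.2675,0],[-29.5,7.6,-28.7],-0.6],[[0.399,-0.2675,0],[-29.5,7.6,-28.7],-0.6],[[0.399,-0.2675,0],[-29.5,7.6,-28.7],-0.6],[[0.399,-0.2675,0],[-29.5,7.6,-28.7],-0.6],[[0.399,-0.2675,0],[-29.5,7.6,-28.7],-0.6],[[0.399,-0.2675,0],[-29.5,7.6,-28.7],-0.6],[[0.399,-0.2675,0],[-29.5,7.6,-28.7],-0.6],[[0.399,-0.2675,0.03],[-29.5,7.6,-28.7],-0.6],[[0.399,-0.2675,0.054],[-29.5,7.6,-28.7],-0.6],[[0.399,-0.2675,0.054],[-29.5,7.6,-28.7],-0.6],[[0.399,-0.2675,0.054],[-29.5,7.6,-28.7],-0.6]]'
python3 - <<'E'
from h import *
o=get_obs(); s=snapshot("wrist"); cv2.imwrite("pics/w5.png",s["img"][:,:,::-1]); np.save("w5.npy",{"o":o,"s":s},allow_pickle=True)
print(o["joints"],o["ft_force"]);plan(tcp(.03,.025),RD)
for P in [SEAT,SEAT-.025*U+.019*L-.0045*N,SEAT-.025*U-.019*L-.0045*N]: print(wproj(s,o,P))
E
```

```text
t: 7.52
position: [0.507, 0.1258, 0.1454]
eef_rot: [1.966, 1.873, 0.501]
ft_force: [-0.0, 0.6, -1.1]
finger_gap: 0.0322
[ 0.24980479 -0.50743184  2.2959899  -0.19927088  0.85739549 -1.18004295] [-0.01906482  0.56140436 -1.07825817]
shift [ 0.0012 -0.0028  0.0762] turn [0.19 0.1  0.03]
[[325.5146018  158.97609944]]
[[349.998801   126.72871802]]
[[301.12813592 126.57882935]]
```

View pics/w5.png

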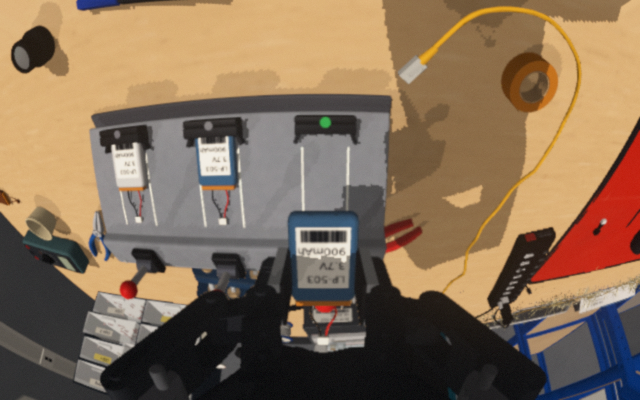

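The view is aligned: grooves at columns 302 and 349, lens at (325,122), and the predicted seat column is 325.5. I'll lower towards the deck.

```bash
python3 -m creep '[[[0.001,-0.003,0.05],[0.2,0,0],-0.6],[[0.001,-0.003,0.076],[0.2,0,0],-0.6],[[0.001,-0.003,0.09],[0.2,0,0],-0.6],[[0.001,-0.003,0.094],[0.2,0,0],-0.6],[[0.001,-0.003,0.094],[0.2,0,0],-0.6],[[0.001,-0.003,0.094],[0.2,0,0],-0.6]]'
python3 - <<'E'
from h import *
o=get_obs(); s=snapshot("wrist"); cv2.imwrite("pics/w6.png",s["img"][:,:,::-1]); np.save("w6.npy",{"o":o,"s":s},allow_pickle=True)
s=snapshot("side");cv2.imwrite("pics/s6.png",cv2.resize(s["img"][185:325,180:345,::-1],None,fx=4.5,fy=4.5,interpolation=cv2.INTER_CUBIC))
print(o["ft_force"]);plan(tcp(.03,0),RD)
E
```

```text
t: 8.32
position: [0.5522, 0.1248, 0.0638]
eef_rot: [1.967, 1.874, 0.501]
ft_force: [-1.4, -0.1, -2.1]
finger_gap: 0.0324
[-1.40889891 -0.14488286 -2.08853231]
shift [-0.0001  0.0003  0.0074] turn [0.02 0.08 0.06]
```

View pics/w6.png

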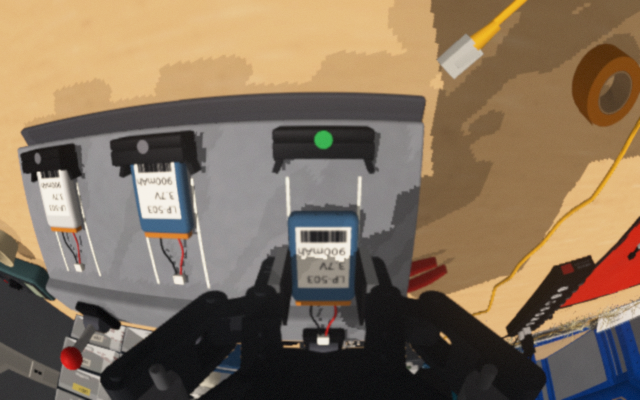

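View pics/s6.png

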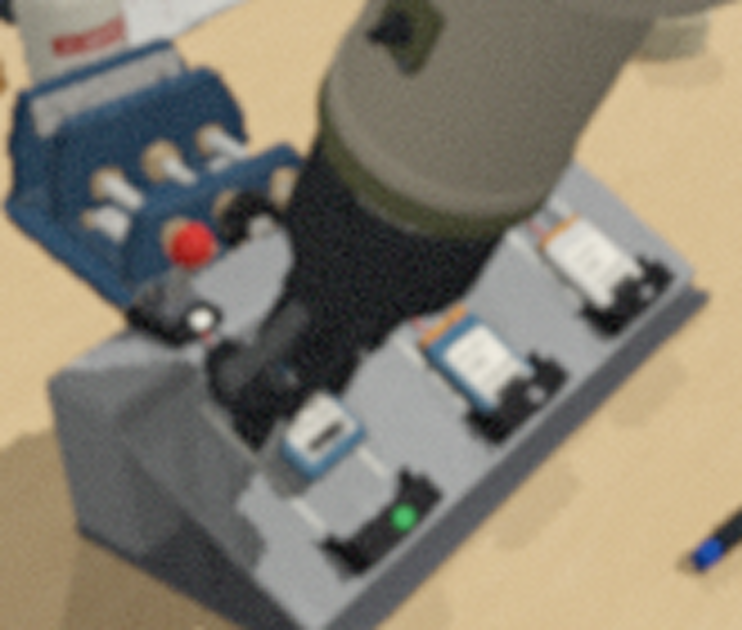

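The pack (columns 290 to 357) is centred between the grooves (288 and 360) and a few mm above the deck. I'll lower it gently.

```bash
python3 -m creep '[[[0,0,0.003],[0,0,0],-0.6],[[0,0,0.005],[0,0,0],-0.6],[[0,0,0.006],[0,0,0],-0.6],[[0,0,0.006],[0,0,0],-0.6]]'
python3 - <<'E'
from h import *
o=get_obs();print(o["ft_force"], RD.T@o["ft_force"]);plan(tcp(.03,0),RD)
E
```

```text
t: 8.93
position: [0.5545, 0.1245, 0.0571]
eef_rot: [1.968, 1.876, 0.499]
ft_force: [0.8, -0.7, -0.8]
finger_gap: 0.0319
[ 0.80240735 -0.73947881 -0.81097908] [-0.69939856  0.31986975  1.12111486]
shift [0.0002 0.0014 0.0005] turn [-0.09  0.11  0.07]
```

```bash
python3 -m creep '[[[0,0,0.001],[0,0,0],-0.6],[[0,0,0.0015],[0,0,0],-0.6]]'; python3 - <<'E'
from h import *
o=get_obs();print(RD.T@o["ft_force"],o["moment"]);plan(tcp(.03,0),RD)
s=snapshot("side");cv2.imwrite("pics/s7.png",cv2.resize(s["img"][245:325,210:300,::-1],None,fx=7,fy=7,interpolation=cv2.INTER_CUBIC))
E
```

```text
t: 9.18
position: [0.5553, 0.1245, 0.0559]
eef_rot: [1.968, 1.875, 0.499]
ft_force: [-0.5, 0.5, -1.2]
finger_gap: 0.0323
[ 0.47244092 -1.05848749  0.81827384] [ 0.01195176  0.19229123 -0.00410517]
shift [ 0.0001  0.0013 -0.0009] turn [-0.07  0.11  0.07]
```

View pics/s7.png

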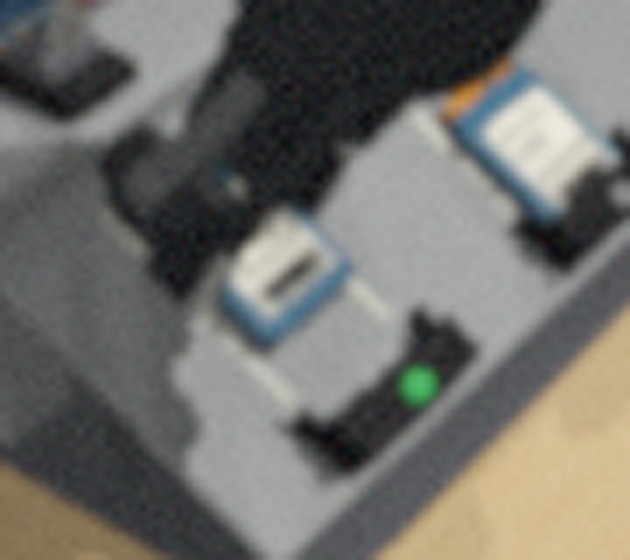

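```bash
python3 -m creep '[[[0,0,0.001],[0,0,0],-0.6],[[0,0,0.0015],[0,0,0],-0.6]]'; python3 - <<'E'
from h import *
o=get_obs();print(RD.T@o["ft_force"],o["moment"]);plan(tcp(.03,0),RD)
E
```

```text
t: 9.48
position: [0.5561, 0.1245, 0.0547]
eef_rot: [1.968, 1.875, 0.499]
ft_force: [-0.1, 0.2, -0.5]
finger_gap: 0.032
[ 0.21626762 -0.38822002  0.35826666] [-0.00688114  0.28397517 -0.02251009]
shift [ 0.0001  0.0012 -0.0024] turn [-0.06  0.11  0.07]
```

```bash
python3 -m creep '[[[0,0,0.001],[0,0,0],-0.6],[[0,0,0.001],[0,0,0],-0.6]]'; python3 - <<'E'
from h import *
o=get_obs();print(RD.T@o["ft_force"],o["moment"]);plan(tcp(.03,0),RD)
s=snapshot("wrist"); cv2.imwrite("pics/w8.png",s["img"][:,:,::-1]);np.save("w8.npy",{"o":o,"s":s},allow_pickle=True)
o=get_obs();print(RD.T@o["ft_force"],o["moment"])
E
```

```text
t: 9.72
position: [0.5565, 0.1244, 0.0537]
eef_rot: [1.968, 1.875, 0.499]
ft_force: [0.1, -0.5, -0.4]
finger_gap: 0.0321
[-0.48771697 -0.08277002  0.43555513] [0.03725719 0.29595161 0.00205359]
shift [ 0.0001  0.0013 -0.0034] turn [-0.07  0.11  0.07]
[-0.02545708 -0.40683727  0.41877302] [ 0.05214116  0.32715068 -0.0350042 ]
```

View pics/w8.png

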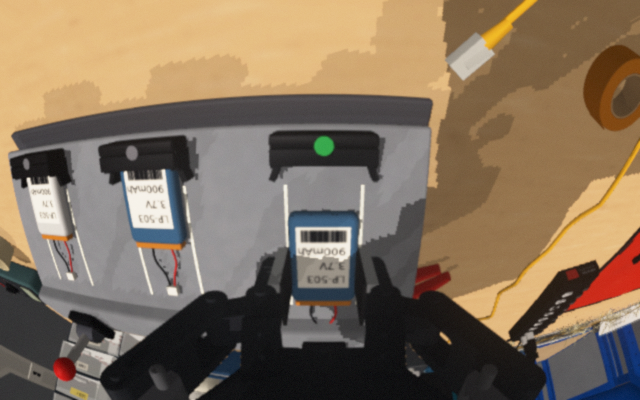

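```bash
python3 - <<'E'
from h import *
a=cv2.imread("pics/w6.png")[195:350,265:385];b=cv2.imread("pics/w8.png")[195:350,265:385]
cv2.imwrite("pics/cmp.png",cv2.resize(np.hstack([a,b]),None,fx=3.3,fy=3.3,interpolation=cv2.INTER_CUBIC))
for n in ("w5","w6","w8"):
    D=np.load(n+".npy",allow_pickle=True).item()["o"];print(n,D["moment"].round(3),(RD.T@D["ft_force"]).round(2),D["tau"].round(2))
E
```

```text
w5 [0.003 0.278 0.001] [ 0.56 -0.58  0.91] [ 2.200e-01 -2.512e+01 -5.027e+01 -1.050e+00 -3.310e+00  1.000e-02]
w6 [0.031 0.26  0.028] [-0.21 -2.26  1.11] [ -0.09 -34.9  -46.53  -0.89  -3.38  -0.  ]
w8 [0.037 0.296 0.002] [-0.49 -0.08  0.44] [-1.000e-02 -3.633e+01 -4.597e+01 -8.800e-01 -3.420e+00  1.000e-02]
```

View pics/cmp.png

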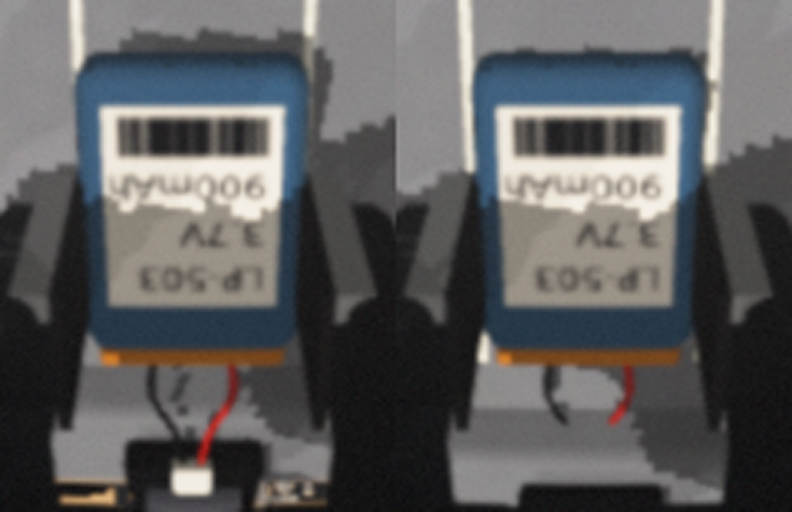

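No contact yet: the pack hasn't shifted in the hand, and the wires only clip visually into the box. The shadow gap has nearly closed, so I'll continue.

```bash
python3 -m creep '[[[0,0,0.0005],[0,0,0],-0.6],[[0,0,0.001],[0,0,0],-0.6],[[0,0,0.001],[0,0,0],-0.6]]'; python3 - <<'E'
from h import *
o=get_obs();print(RD.T@o["ft_force"],o["moment"])
E
python3 -m creep '[[[0,0,0.0005],[0,0,0],-0.6],[[0,0,0.001],[0,0,0],-0.6],[[0,0,0.001],[0,0,0],-0.6]]'; python3 - <<'E'
from h import *
o=get_obs();print(RD.T@o["ft_force"],o["moment"]);plan(tcp(.03,0),RD)
E
```

```text
t: 10.15
position: [0.5568, 0.1245, 0.0535]
eef_rot: [1.968, 1.876, 0.498]
ft_force: [-14.4, -0.9, 14.0]
finger_gap: 0.0323
[ -1.58004573  -5.45831452 -19.27801343] [-0.1111802  1.1647314 -0.1188112]
t: 10.52
position: [0.5569, 0.1245, 0.0534]
eef_rot: [1.969, 1.876, 0.497]
ft_force: [-35.8, -3.9, 35.8]
finger_gap: 0.032
[ -5.60570886 -12.84977345 -48.78691753] [-0.51035038  2.55709073 -0.3040854 ]
shift [ 0.      0.0011 -0.0039] turn [-0.13  0.14  0.07]
```

Deck contact, with a stiff rise in force. I'll relieve it, then slide down the slope.

```bash
python3 -m creep '[[[0,0,-0.002],[0,0,0],-0.6],[[0,0,-0.002],[0,0,0],-0.6]]'; python3 - <<'E'
from h import *
o=get_obs();print(RD.T@o["ft_force"],o["moment"])
E
python3 -m creep '[[[0,-0.004,0],[0,0,0],-0.6],[[0,-0.01,0],[0,0,0],-0.6],[[0,-0.015,0],[0,0,0],-0.6],[[0,-0.018,0],[0,0,0],-0.6],[[0,-0.018,0],[0,0,0],-0.6]]'; python3 - <<'E'
from h import *
o=get_obs();print(RD.T@o["ft_force"],o["moment"]);plan(tcp(.0,-.0037),RD)
s=snapshot("wrist"); cv2.imwrite("pics/w9.png",s["img"][:,:,::-1]);np.save("w9.npy",{"o":o,"s":s},allow_pickle=True)
E
```

```text
t: 10.78
position: [0.5567, 0.1245, 0.0541]
eef_rot: [1.968, 1.875, 0.5]
ft_force: [-0.4, -0.4, -1.5]
finger_gap: 0.0321
[-0.39165501 -1.07291484  1.14309049] [0.04009809 0.29561833 0.02391793]
t: 11.4
position: [0.5406, 0.1252, 0.0446]
eef_rot: [1.968, 1.876, 0.499]
ft_force: [0.2, 0.0, -0.2]
finger_gap: 0.0318
[0.05368933 0.07476185 0.25385532] [0.02930642 0.26864043 0.01980779]
shift [ 0.0002 -0.0103  0.0003] turn [-0.08  0.11  0.08]
```

View pics/w9.png

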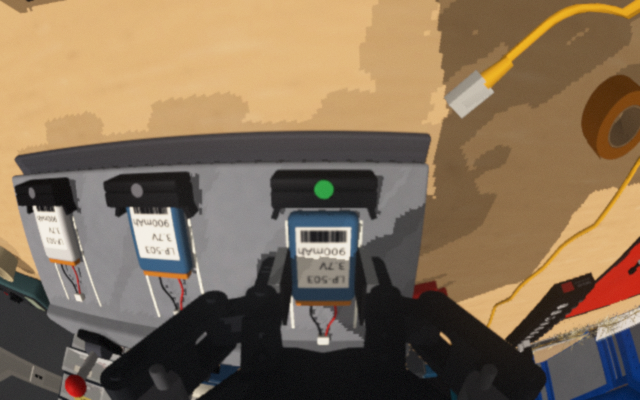

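The pack's plain end is at the roof lip, row 212, and centred: pocket 271 to 378, pack 289 to 358. I'll continue downhill.

```bash
python3 -m creep '[[[0,-0.003,0],[0,0,0],-0.6],[[0,-0.006,0],[0,0,0],-0.6],[[0,-0.008,0],[0,0,0],-0.6],[[0,-0.008,0],[0,0,0],-0.6]]'; python3 - <<'E'
from h import *
o=get_obs();print(RD.T@o["ft_force"],o["moment"]);plan(tcp(.0,-.0037),RD)
E
python3 -m creep '[[[0,-0.001,0],[0,0,0],-0.6],[[0,-0.002,0],[0,0,0],-0.6],[[0,-0.002,0],[0,0,0],-0.6]]'; python3 - <<'E'
from h import *
o=get_obs();print(RD.T@o["ft_force"],o["moment"]);plan(tcp(.0,-.0037),RD)
E
```

```text
t: 11.95
position: [0.5338, 0.1255, 0.0407]
eef_rot: [1.968, 1.876, 0.499]
ft_force: [-0.5, -0.6, -1.1]
finger_gap: 0.0322
[-0.64288345 -0.97427175  0.75265369] [-0.02006084  0.2960268  -0.05303241]
shift [ 0.0002 -0.0025  0.0003] turn [-0.08  0.11  0.07]
t: 12.32
position: [0.5322, 0.1256, 0.0398]
eef_rot: [1.968, 1.875, 0.499]
ft_force: [0.8, -0.1, -0.7]
finger_gap: 0.032
[-0.06021487  0.30547585  1.02962757] [-0.0077104   0.32311645  0.00561806]
shift [ 0.0002 -0.0007  0.0004] turn [-0.07  0.11  0.07]
```

```bash
python3 -m creep '[[[0,-0.001,0],[0,0,0],-0.6],[[0,-0.0015,0],[0,0,0],-0.6],[[0,-0.0015,0],[0,0,0],-0.6]]'; python3 - <<'E'
from h import *
o=get_obs();print(RD.T@o["ft_force"],o["moment"]);plan(tcp(.0,-.0037),RD)
s=snapshot("wrist"); cv2.imwrite("pics/w10.png",s["img"][:,:,::-1]);np.save("w10.npy",{"o":o,"s":s},allow_pickle=True)
E
```

```text
t: 12.7
position: [0.5309, 0.1257, 0.039]
eef_rot: [1.968, 1.875, 0.499]
ft_force: [0.9, 0.4, -0.6]
finger_gap: 0.032
[0.40930688 0.46725759 0.92411846] [0.01929331 0.26175888 0.01737842]
shift [0.0002 0.0008 0.0004] turn [-0.07  0.11  0.07]
```

View pics/w10.png

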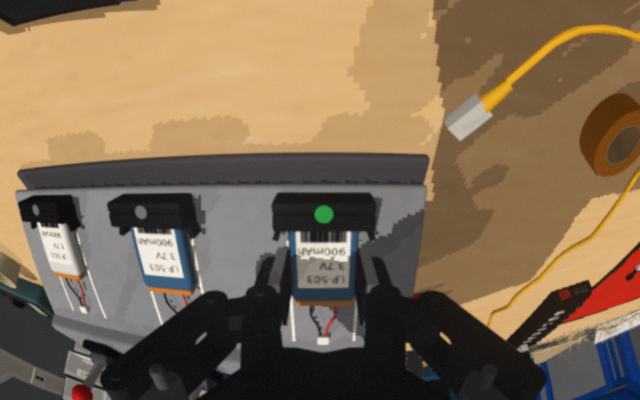

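The label's barcode is still half visible, and on the docked packs it is hidden further under the roof. A few mm remain.

```bash
python3 -m creep '[[[0,-0.001,0],[0,0,0],-0.6],[[0,-0.0015,0],[0,0,0],-0.6],[[0,-0.0015,0],[0,0,0],-0.6]]'; python3 - <<'E'
from h import *
o=get_obs();print(RD.T@o["ft_force"],o["moment"])
E
python3 -m creep '[[[0,-0.001,0],[0,0,0],-0.6],[[0,-0.001,0],[0,0,0],-0.6]]'; python3 - <<'E'
from h import *
o=get_obs();print(RD.T@o["ft_force"],o["moment"])
E
python3 -m creep '[[[0,-0.001,0],[0,0,0],-0.6],[[0,-0.001,0],[0,0,0],-0.6]]'; python3 - <<'E'
from h import *
o=get_obs();print(RD.T@o["ft_force"],o["moment"]);plan(tcp(.0,-.0037),RD)
E
```

```text
t: 13.12
position: [0.5296, 0.1257, 0.0383]
eef_rot: [1.968, 1.875, 0.499]
ft_force: [-0.4, -0.5, -1.1]
finger_gap: 0.0321
[-0.50328448 -0.91936062  0.75658656] [ 0.00110707  0.30897547 -0.02122396]
t: 13.38
position: [0.5288, 0.1257, 0.0378]
eef_rot: [1.968, 1.875, 0.499]
ft_force: [-0.1, 0.1, -0.2]
finger_gap: 0.0319
[ 0.09831388 -0.22686963  0.10680324] [-0.0222502   0.32590927  0.01382145]
t: 13.62
position: [0.5284, 0.1258, 0.0378]
eef_rot: [1.967, 1.875, 0.5]
ft_force: [2.0, -1.5, 0.5]
finger_gap: 0.0318
[-1.40690183  2.03148843  0.56041579] [-0.11330685 -0.11121857  0.01603581]
shift [0.0001 0.0036 0.0005] turn [-0.01  0.1   0.07]
```

```bash
python3 -m creep '[[[0,-0.0005,0.0005],[0,0,0],-0.6],[[0,-0.0007,0.0006],[0,0,0],-0.6],[[0,-0.0007,0.0006],[0,0,0],-0.6]]'; python3 - <<'E'
from h import *
o=get_obs();print(RD.T@o["ft_force"],o["moment"]);plan(tcp(.0,-.0037),RD)
s=snapshot("wrist"); cv2.imwrite("pics/w11.png",s["img"][:,:,::-1]);np.save("w11.npy",{"o":o,"s":s},allow_pickle=True)
s=snapshot("side");cv2.imwrite("pics/s11.png",cv2.resize(s["img"][185:325,180:345,::-1],None,fx=4.5,fy=4.5,interpolation=cv2.INTER_CUBIC))
E
```

```text
t: 14.0
position: [0.5286, 0.1259, 0.0374]
eef_rot: [1.967, 1.874, 0.501]
ft_force: [3.2, -1.5, 4.2]
finger_gap: 0.0319
[-1.36819083  4.9770906  -2.0251565 ] [-0.31861368 -0.56693773 -0.10297424]
shift [-0.      0.0037  0.0001] turn [0.05 0.08 0.07]
```

View pics/w11.png

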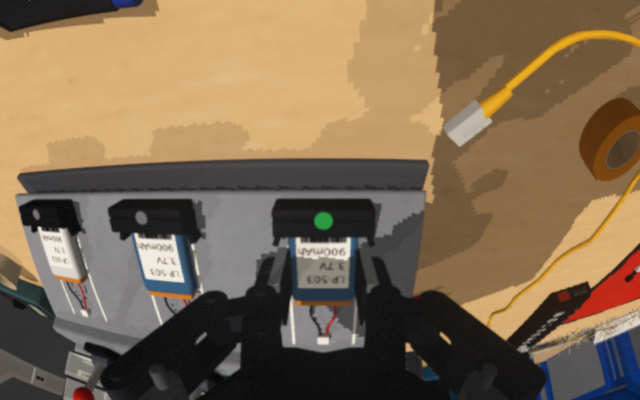

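View pics/s11.png

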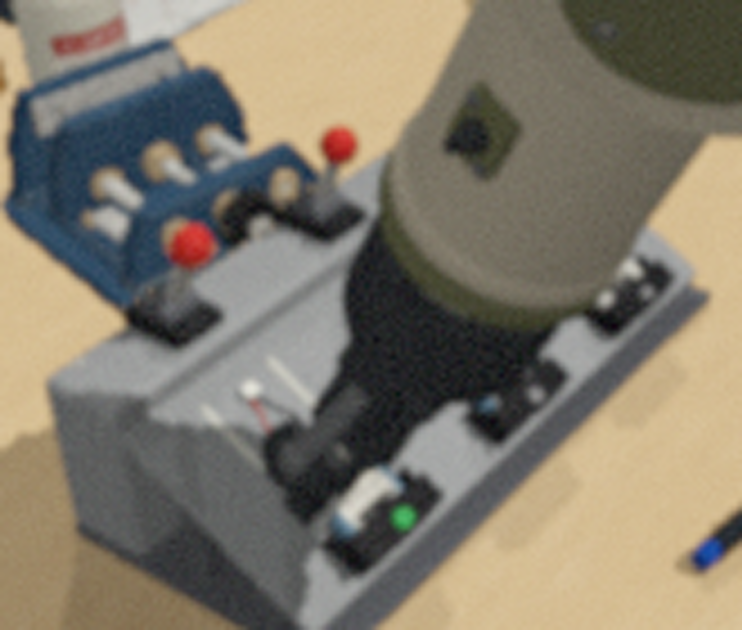

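```bash
python3 - <<'E'
from h import *
D=np.load("w11.npy",allow_pickle=True).item();o,s=D["o"],D["s"]
im=s["img"][:,:,::-1]
cv2.imwrite("pics/w11c.png",cv2.resize(im[190:325,95:385],None,fx=2.75,fy=2.75,interpolation=cv2.INTER_CUBIC))
# orange end pixels -> deck-frame coordinate on plane 4.5mm above centre
hsv=cv2.cvtColor(im,cv2.COLOR_BGR2HSV); m=cv2.inRange(hsv,(8,150,80),(22,255,255))
def onplane(q,h):
    p,d=wray(s,o,q); c=SEAT-.0037*N+N*h; X=p+d*((c-p)@N)/(d@N); return np.array([(X-c)@U,(X-c)@L])
for n,(a,b) in {"mine":(285,365),"blue":(135,205),"white":(55,95)}.items():
    mm=m.copy();mm[:,:a]=0;mm[:,b:]=0;mm[:270]=0;mm[320:]=0
    ys,xs=np.where(mm>0)
    if len(xs):
        P=np.array([onplane(q,0.002) for q in zip(xs,ys)]);print(n,len(xs),P.min(0),P.max(0),np.median(P,0))
E
```

```text
mine 181 [ 0.02144694 -0.01514731] [0.02417201 0.0134274 ] [ 0.02277295 -0.00060456]
blue 162 [ 0.0213849  -0.10445153] [ 0.02495558 -0.0744041 ] [ 0.02302437 -0.08855248]
white 87 [ 0.01951056 -0.1939478 ] [ 0.02473503 -0.16033776] [ 0.02311767 -0.17568257]
```

View pics/w11c.png

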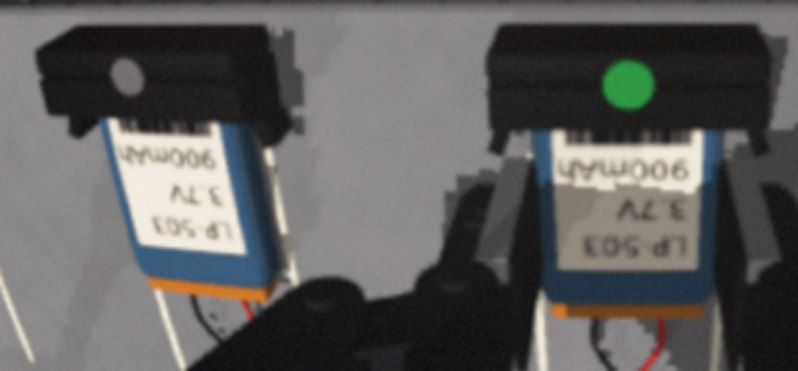

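The pack is home: its wired end lies at 22.8 mm, against 23.0 and 23.1 mm for the docked packs, with wall and deck contact felt. I'll release it and back off.

```bash
python3 -m creep '[[[0,0,0],[0,0,0],-0.1],[[0,0,0],[0,0,0],0.1],[[0,0,0],[0,0,0],0.2],[[0,0,0],[0,0,0],0.2],[[0,0,-0.01],[0,0,0],0.2],[[0,0,-0.04],[0,0,0],0.2],[[0,0,-0.08],[0,0,0],0.2],[[0,0,-0.12],[0,0,0],0.2],[[0,0,-0.14],[0,0,0],0.2],[[0,0,-0.14],[0,0,0],0.2]]'; python3 - <<'E'
from h import *
o=get_obs()
s=snapshot("wrist"); cv2.imwrite("pics/w12.png",s["img"][:,:,::-1]);np.save("w12.npy",{"o":o,"s":s},allow_pickle=True)
s=snapshot("side");cv2.imwrite("pics/s12.png",cv2.resize(s["img"][185:325,180:345,::-1],None,fx=4.5,fy=4.5,interpolation=cv2.INTER_CUBIC))
E
```

```text
t: 15.35
position: [0.4587, 0.1301, 0.1605]
eef_rot: [1.965, 1.873, 0.505]
ft_force: [0.4, -0.1, -0.3]
finger_gap: 0.0511
```

View pics/w12.png

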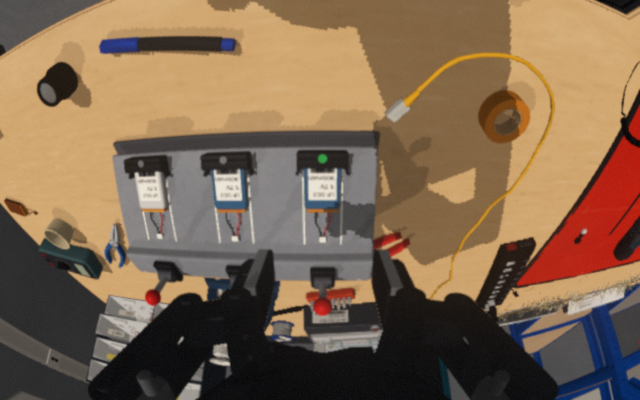

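View pics/s12.png

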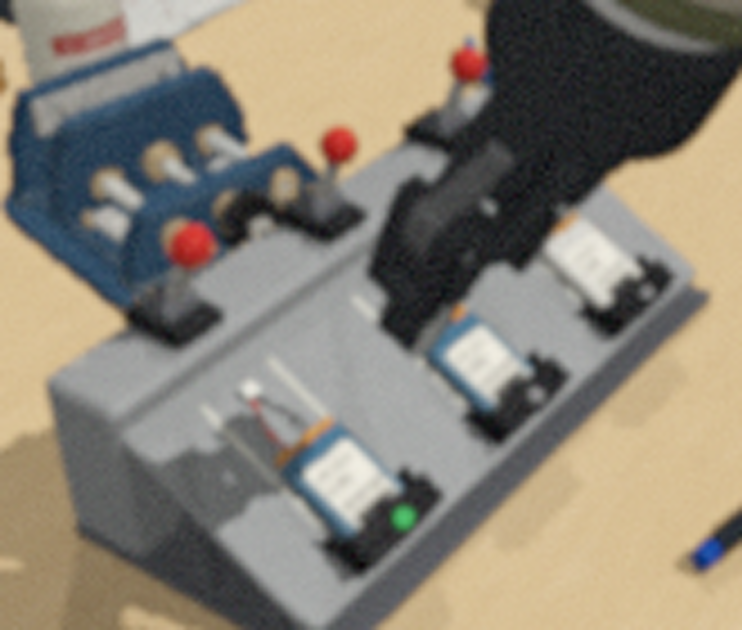

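The pack is seated with the pocket lens still visible, and all three levers are still forward. Next I'll push the left ball back with shut fingers.

```bash
python3 - <<'E'
from h import *
b=np.array([.5925,.1224,0]); f=Rdown(YAW)[:,1]
D=np.load("w12.npy",allow_pickle=True).item()
X,r=tri([wray(D["s"],D["o"],(322.5,308)),ray(snapshot("side"),((190.5)/4.5-.5+180,246.5/4.5-.5+185))]);print("ball",X,r)
P=b-.037*f; P[2]=.165; print(P); plan(P,Rdown(YAW))
E
```

```text
ball [0.59506891 0.1224804  0.13140102] [0.0003957666875468646, 0.00039576668754689055]
[0.55554417 0.12420744 0.165     ]
shift [-0.0004  0.0892  0.0417] turn [29.87  0.14  0.04]
```

```bash
python3 -m creep '[[[0,0.045,0.02],[12,0,0],-1],[[0,0.07,0.034],[24,0,0],-1],[[0,0.089,0.042],[29.9,0,0],-1],[[0,0.089,0.042],[29.9,0,0],-1],[[0,0.089,0.042],[29.9,0,0],-1],[[0,0.089,0.042],[29.9,0,0],-1]]'; python3 - <<'E'
from h import *
b=np.array([.594,.1224,0]); f=Rdown(YAW)[:,1]; P=b-.037*f; P[2]=.124; plan(P,Rdown(YAW))
o=get_obs()
s=snapshot("wrist"); cv2.imwrite("pics/w13.png",s["img"][:,:,::-1])
E
```

```text
t: 16.25
position: [0.5551, 0.1245, 0.1639]
eef_rot: [2.274, 2.165, -0.004]
ft_force: [-0.7, -0.2, 0.1]
finger_gap: 0.0002
shift [-0.0001  0.002   0.0399] turn [-0.05  0.16 -0.02]
```

View pics/w13.png

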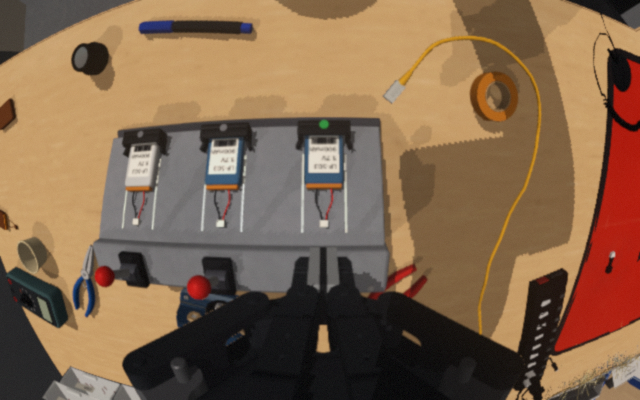

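```bash
python3 -m creep '[[[0,0.001,0.02],[0,0,0],-1],[[0,0.001,0.04],[0,0,0],-1],[[0,0.001,0.04],[0,0,0],-1],[[0,0.01,0.04],[0,0,0],-1],[[0,0.02,0.04],[0,0,0],-1],[[0,0.03,0.04],[0,0,0],-1],[[0,0.04,0.04],[0,0,0],-1],[[0,0.048,0.04],[0,0,0],-1],[[0,0.048,0.04],[0,0,0],-1]]'; python3 - <<'E'
from h import *
o=get_obs(); print(Rdown(YAW).T@o["ft_force"])
s=snapshot("side");cv2.imwrite("pics/s14.png",cv2.resize(s["img"][185:325,180:345,::-1],None,fx=4.5,fy=4.5,interpolation=cv2.INTER_CUBIC))
E
```

```text
t: 17.42
position: [0.6046, 0.1221, 0.1257]
eef_rot: [2.274, 2.165, -0.001]
ft_force: [-0.1, -0.9, -1.0]
finger_gap: 0.0001
[-0.89045156 -0.08320508  0.98332694]
```

View pics/s14.png

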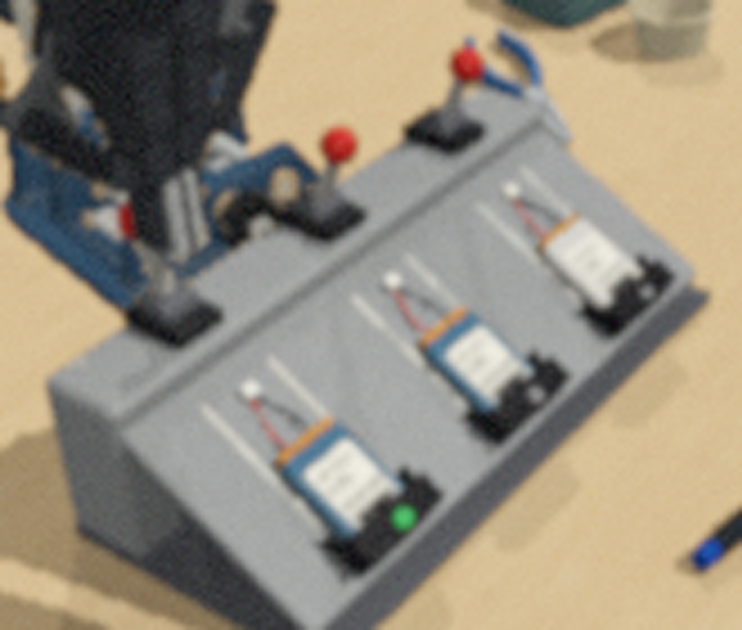

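The lever is past vertical, with the ball behind the fingers. I'll keep pushing to the stop.

```bash
python3 -m creep '[[[0,0.004,0],[0,0,0],-1],[[0,0.008,0],[0,0,0],-1],[[0,0.01,0],[0,0,0],-1],[[0,0.01,0],[0,0,0],-1]]'; python3 - <<'E'
from h import *
o=get_obs(); print(Rdown(YAW).T@o["ft_force"],o["moment"])
E
python3 -m creep '[[[0,0.001,0],[0,0,0],-1],[[0,0.002,0],[0,0,0],-1],[[0,0.002,0],[0,0,0],-1]]'; python3 - <<'E'
from h import *
o=get_obs(); print(Rdown(YAW).T@o["ft_force"],o["moment"])
E
```

```text
t: 17.98
position: [0.6138, 0.1217, 0.1256]
eef_rot: [2.274, 2.165, -0.002]
ft_force: [-1.5, 0.0, -1.2]
finger_gap: -0.0
[-0.03642369 -1.50340148  1.15075815] [-0.04266688  0.28476856  0.0186076 ]
t: 18.35
position: [0.6144, 0.1218, 0.1254]
eef_rot: [-2.275, -2.167, 0.006]
ft_force: [-8.4, 0.3, 1.6]
finger_gap: -0.0002
[-0.06929665 -8.37408444 -1.58188879] [-0.04393007  1.40317556 -0.00596142]
```

Hard stop reached at 8 N with motion stopped. Backing off and checking.

```bash
python3 -m creep '[[[0,-0.02,0],[0,0,0],-1],[[0,-0.04,-0.01],[0,0,0],-1],[[0,-0.06,-0.04],[0,0,0],-1],[[0,-0.11,-0.08],[0,0,0],-1],[[0,-0.16,-0.12],[0,0,0],-1],[[0,-0.19,-0.15],[0,0,0],-1],[[0,-0.19,-0.15],[0,0,0],-1],[[0,-0.19,-0.15],[0,0,0],-1]]'; python3 - <<'E'
from h import *
o=get_obs(); print(o["ft_force"],np.abs(o["qvel"]).max())
s=snapshot("side");cv2.imwrite("pics/s15.png",cv2.resize(s["img"][185:325,180:345,::-1],None,fx=4.5,fy=4.5,interpolation=cv2.INTER_CUBIC))
w=snapshot("wrist");cv2.imwrite("pics/w15.png",w["img"][:,:,::-1])
f=Rdown(YAW)[:,1]; print("on ball predicted",proj(s,[.594+.04,.1205,.130]),proj(s,[.594,.1224,.130]), wproj(w,o,[.634,.1205,.13]),wproj(w,o,[.594,.1224,.13]))
E
```

```text
t: 19.35
position: [0.4266, 0.1313, 0.276]
eef_rot: [2.273, 2.165, 0.001]
ft_force: [0.7, -0.6, -0.1]
finger_gap: 0.0001
[ 0.67067914 -0.56133827 -0.05873175] 0.03598839285566771
on ball predicted [[207.2449223  233.72135654]] [[222.41422637 240.28307234]] [[322.88949704 345.47521826]] [[322.88036582 322.42825617]]
```

View pics/s15.png

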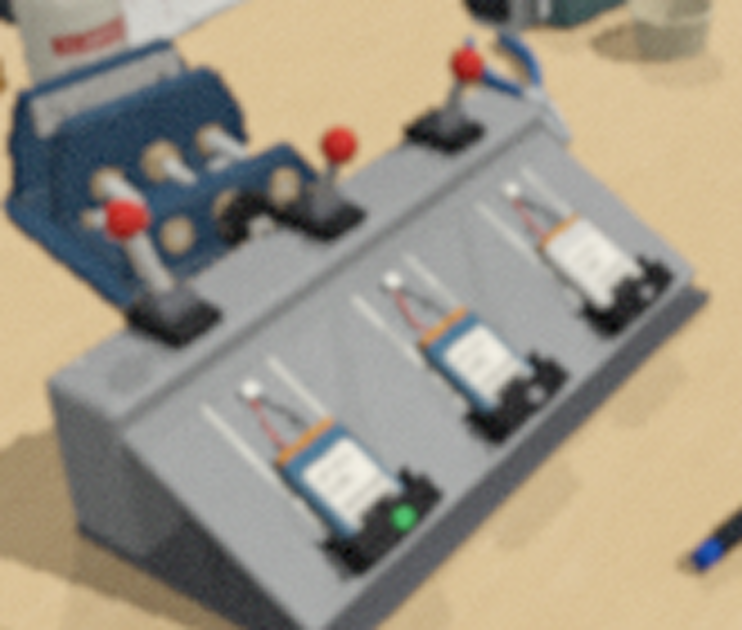

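View pics/w15.png

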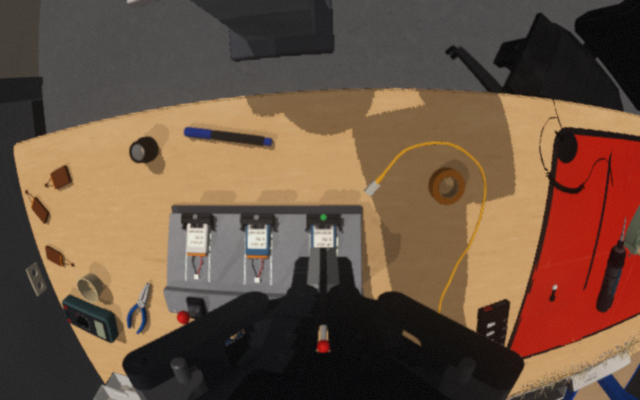

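The left ball is at side (207.8,233) and wrist (323,346), matching the predictions for fully on. The other two levers look unchanged, and the pack is still home. Handing in.

```bash
python3 -m creep '[[[0,0,0],[0,0,0],-1],[[0,0,0],[0,0,0],-1]]'; python3 -c "
from plant import *
print(sign_off())"
```

```text
t: 19.7
position: [0.426, 0.1311, 0.2749]
eef_rot: [2.274, 2.166, -0.004]
ft_force: [-0.3, -0.4, 0.6]
finger_gap: 0.0001
the job is handed in; nothing more can be done
None
```

The loose blue pack is in the left bay, which was the empty one, and that bay's switch is on. I handed the job in at 19.7 s; sign-off gives no verdict.

I guided the pack down the slope, plain end first, until I felt the end wall at about 5 N. Then I let go and pushed the left switch back to its stop with the fingers shut (8 N).

**Pack:** just before release, its wired end lay within about 0.4 mm of the docked packs' positions along the slope. It looked unmoved in the last side picture.

**Switches:** the left ball was within about 1 px of where fully on should be, in two cameras. The other two switches and the docked packs looked unchanged.

**Robot:** the arm is clear of everything, with the force reading near zero.

**What disagreed:** my camera estimate put the deck about 4 mm too high, so I found it by touch. That briefly pressed the pack onto the deck with about 49 N before I backed off. The pack showed no sign of slipping in the grip afterwards.

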